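Line up the kitchen canisters by height between soap and pepper mill

TASK

Tidy the four steel canisters into a row on the tray, one centred on each coaster, in order of height: the tallest next to the red soap bottle, going down step by step to the smallest next to the pepper mill. Keep the canisters upright all the time, leave the soap bottle and the pepper mill where they stand, and let go of everything at the end.

Things in the scene. Friction and masses are not known exactly. Their poses are not given: they have to be found in the camera images.
- can_small: Smallest kitchen canister of the set: an upright plain steel cylinder with a white lid, 46 mm in diameter from foot to lid and 60 mm high, with a small knob of the lid's colour (16 mm wide, 8 mm high) above that. The lid is fixed on and as wide as the body, so it can be gripped anywhere across its diameter. Loose. Origin at the centre of its underside, z up.
- can_medium: Second smallest kitchen canister of the set: an upright plain steel cylinder with a pale wood lid, 51 mm in diameter from foot to lid and 85 mm high, with a small knob of the lid's colour (16 mm wide, 8 mm high) above that. The lid is fixed on and as wide as the body, so it can be gripped anywhere across its diameter. Loose. Origin at the centre of its underside, z up.
- can_large: Second tallest kitchen canister of the set: an upright plain steel cylinder with a reddish brown lid, 56 mm in diameter from foot to lid and 110 mm high, with a small knob of the lid's colour (16 mm wide, 8 mm high) above that. The lid is fixed on and as wide as the body, so it can be gripped anywhere across its diameter. Loose. Origin at the centre of its underside, z up.
- can_tall: Tallest kitchen canister of the set: an upright plain steel cylinder with a black lid, 61 mm in diameter from foot to lid and 135 mm high, with a small knob of the lid's colour (16 mm wide, 8 mm high) above that. The lid is fixed on and as wide as the body, so it can be gripped anywhere across its diameter. Loose. Origin at the centre of its underside, z up.
- coaster_blue: Blue round flat coaster, 76 mm in diameter, 5 mm thick, fixed on a dark wooden tray (100 x 352 mm, 10 mm thick) that stands on the counter. Origin at the centre of its underside; its flat top is 5 mm above that, 15 mm above the counter. The four coasters stand in one straight row along the tray, 85 mm from centre to centre, in any order of colour; the colours do not matter.
- coaster_green: Green round flat coaster, 76 mm in diameter, 5 mm thick, fixed on a dark wooden tray (100 x 352 mm, 10 mm thick) that stands on the counter. Origin at the centre of its underside; its flat top is 5 mm above that, 15 mm above the counter. The four coasters stand in one straight row along the tray, 85 mm from centre to centre, in any order of colour; the colours do not matter.
- coaster_orange: Orange (terracotta) round flat coaster, 76 mm in diameter, 5 mm thick, fixed on a dark wooden tray (100 x 352 mm, 10 mm thick) that stands on the counter. Origin at the centre of its underside; its flat top is 5 mm above that, 15 mm above the counter. The four coasters stand in one straight row along the tray, 85 mm from centre to centre, in any order of colour; the colours do not matter.
- coaster_yellow: Yellow round flat coaster, 76 mm in diameter, 5 mm thick, fixed on a dark wooden tray (100 x 352 mm, 10 mm thick) that stands on the counter. Origin at the centre of its underside; its flat top is 5 mm above that, 15 mm above the counter. The four coasters stand in one straight row along the tray, 85 mm from centre to centre, in any order of colour; the colours do not matter.
- soap: Dark red soap bottle with a black pump, 58 mm in diameter, 150 mm high (the pump's thin spout reaches 40 mm out from its axis, at 142 mm height, roughly away from the robot), standing on the counter just off one end of the tray, in line with the row, 97 mm from the centre of the nearest coaster. Loose. Origin at the centre of its underside.
- mill: Brown turned wooden pepper mill, 52 mm in diameter, 150 mm high, standing on the counter just off the other end of the tray, 97 mm from the centre of the nearest coaster. Loose. Origin at the centre of its underside.
There are look-alikes about, which are no part of the job. What is shaped like the can_medium but green or orange is not meant. Leave any green look-alike of the can_small alone.

How it is judged:
At the end, for the whole second after the job is handed in: Each canister stands upright (within 0.08 rad) and at rest on a coaster of its own, its centre within 12 mm of the coaster's centre; counted from the soap bottle the order is tallest, second tallest, second smallest, smallest ((horizontal distance between can_small and coaster_blue below 0.012 m or horizontal distance between can_small and coaster_green below 0.012 m or horizontal distance between can_small and coaster_orange below 0.012 m or horizontal distance between can_small and coaster_yellow below 0.012 m) and horizontal distance between can_small and soap above 0.31 m and height (world z) of can_small between 0.01 and 0.02 m and angle between each of can_small, can_medium, can_large, can_tall's own z axis and vertical below 0.08 rad and linear speed of each of can_small, can_medium, can_large, can_tall below 0.02 m/s and angular speed of each of can_small, can_medium, can_large, can_tall below 0.2 rad/s and (horizontal distance between can_medium and coaster_blue below 0.012 m or horizontal distance between can_medium and coaster_green below 0.012 m or horizontal distance between can_medium and coaster_orange below 0.012 m or horizontal distance between can_medium and coaster_yellow below 0.012 m) and horizontal distance between can_medium and soap between 0.225 and 0.31 m and height (world z) of can_medium between 0.01 and 0.02 m and (horizontal distance between can_large and coaster_blue below 0.012 m or horizontal distance between can_large and coaster_green below 0.012 m or horizontal distance between can_large and coaster_orange below 0.012 m or horizontal distance between can_large and coaster_yellow below 0.012 m) and horizontal distance between can_large and soap between 0.14 and 0.225 m and height (world z) of can_large between 0.01 and 0.02 m and (horizontal distance between can_tall and coaster_blue below 0.012 m or horizontal distance between can_tall and coaster_green below 0.012 m or horizontal distance between can_tall and coaster_orange below 0.012 m or horizontal distance between can_tall and coaster_yellow below 0.012 m) and horizontal distance between can_tall and soap below 0.14 m and height (world z) of can_tall between 0.01 and 0.02 m); the robot touches nothing.
It fails at once if a canister was tipped by more than 0.5 rad (angle between any of can_small, can_medium, can_large, can_tall's own z axis and vertical above 0.5 rad).
It fails at once if the soap bottle or the pepper mill was pushed more than 15 mm or tipped over (distance of any of soap, mill from where it was at the start of the episode above 0.015 m or angle between any of soap, mill's own z axis and vertical above 0.4 rad).
It also fails if it takes over 101 s, if anything falls off the work surface, if the arm or the gripper's body presses on something with over 40 N, if the wrist force passes 120 N, or if a joint passes its speed limit or range.

ROBOT

A 6-joint arm with a two-finger parallel gripper is mounted at the origin on the work surface. World frame = base frame: x ahead of the robot, y to its left, z up, the work surface at z = 0. Lengths are in m, angles in rad, forces in N, time in s.
With the tool pointing down it reaches from about 0.35 to 0.875 m from the base axis. Payload 4.2 kg.
Tool frame: the origin (TCP) lies at the very end of the fingers, on their centre line; the grasp point (between the pads) lies 19 mm behind it; y points along the fingers, z is the direction in which the jaws open and shut, and the axes are right-handed (so a half turn about y gives the same grasp; the last joint's range is limited). The gripper opens to 85 mm and grips with 20 to 120 N. Pads are 22 mm wide; open, the fingers measure 114 mm over their backs; the gripper's body (76 mm by 85 mm) begins 54 mm behind the grasp point. The pads swing forward as they close: fully open they stand 13 mm farther back than shut.
Start: joints at [-0.943, 0.385, 0.008, 0, -1.194, -0.259], TCP at [0.225, -0.583, 0.208] pointing down, gripper open.
Joint ranges: [-3.14, 3.14], [-1.21, 2.06], [-1.07, 1.41], [-3.16, 2.05], [-2.99, -0.16], [-3.1, 3.1]. Speed limits (rad/s): [2.79, 2.79, 3.14, 3.14, 3.14, 3.14].

INTERFACE

Orientations are given as [roll, pitch, yaw] about the fixed x, y, z axes, in that order (R = Rz(yaw) Ry(pitch) Rx(roll)).
In Python, from workcell import r gives the robot as it stands. The module is installed in compiled form; this text tells all that it offers.
- The arm moves only by the shell command python3 -m pendant 'ROWS' [OPENING]. ROWS is JSON, a list of rows, each a list of 4 numbers: the shift along the tool's x, y, z in cm, then the turn about the tool's y in rad. In form: [[tx, ty, tz, yaw], ...]. A call has exactly 10 rows; each row shifts and turns the pose as measured when the row begins, along the tool's axes as they then stand; what a row does not reach is not made up. A row lasts 1/10 s, in which the tool goes at most 50 mm and 8.59 degrees, less where a joint would pass 70% of its speed; a pose out of reach is approached as far as the arm can. A call is refused whole if a number of a shift passes 5 or a number of a turn 0.15, either way. A call with a gripper value outside its range is refused whole. OPENING is the finger opening in cm, from 0 to 8.54, set as the call begins (- or left out, the last holds). The fingers move at their own pace and stop on an object; the grip force is fixed at half the most. Time passes only in rows, so rows that do not move let the fingers close, or fill a call up. It gives the time, the measured TCP pose, the force and the opening at its end, in the units of the state.
- r.sense(): the state, without advancing time (a new reading comes with each control period).
- r.capture(name): name is "scene" or "top" or "wrist"; returns a dict with "pixels" (384x512x3 uint8, blue, green, red), "mtx" (3x3 intrinsics, pixels), "extrinsics" (4x4, takes a point from camera to world coordinates); the wrist camera has in their place "hand_eye" (4x4, takes a point from camera to tool coordinates, whose origin is the TCP and whose axes are the tool frame's). Camera axes: x right, y up, looking along -z (the intrinsics and any distortion apply to the point x, -y, -z); pixel columns grow to the right and rows downward; lengths in m; the calibration is good to about 2 mm. A picture is of the moment at which its call begins: read the wrist's pose just before it. There is no depth.
- r.job_done(): hands the job in, once; it reports no verdict.
The state is a dict: "clock": time; "joint_positions": joint angles; "joint_vel": joint speeds; "joint_efforts": joint torques, N m; "ee_pos": TCP position; "orientation": TCP orientation; "wrist_force": force on the tool from outside, world axes, zero at the start; "wrist_torque": the same for the moment, N m; "opening": finger opening in m.
Only numpy, scipy, OpenCV 4.12 (cv2) and the standard library are available. Lean on these libraries where they do the work, as an engineer would, in place of code of your own. Each camera call takes 0.05 s, during which the arm holds its last target. There are 200 camera calls.

## Working session

There is one attempt and no reset: what is moved stays moved. The work goes in short steps, Python scripts to look and compute and a shell command to move; the robot and the scene stay as the last step left them, time stands still between calls to the robot, and variables do not carry over. Pictures are saved under pics/ and viewed, about 12 in all and at most 16, crops included, and the job is handed in when it is done.

```bash
mkdir -p pics
cat > h.py <<'E'
import numpy as np, cv2
from scipy.spatial.transform import Rotation as R
from workcell import r
def cap(n):
    s=r.sense(); c=r.capture(n)
    if n=='wrist':
        T=np.eye(4); T[:3,:3]=R.from_euler('xyz',s['orientation']).as_matrix(); T[:3,3]=s['ee_pos']
        E=T@np.array(c['hand_eye'])
    else: E=np.array(c['extrinsics'])
    return np.array(c['pixels']),np.array(c['mtx']),E,c
def ray(u,v,K,E,z):
    d=E[:3,:3]@np.array([(u-K[0,2])/K[0,0],-(v-K[1,2])/K[1,1],-1.])
    o=E[:3,3]; return o+d*(z-o[2])/d[2]
E
python3 - <<'E'
from h import *
s=r.sense(); print({k:np.round(v,3).tolist() for k,v in s.items()})
for n in('top','scene','wrist'):
    p,K,E,c=cap(n); cv2.imwrite(f'pics/{n}0.png',p); print(n,K.round(1).tolist(),E.round(3).tolist(),[k for k in c])
    np.savez(f'{n}0.npz',p=p,K=K,E=E)
E
```

```text
{'clock': 0.0, 'joint_positions': [-0.943, 0.386, 0.007, -0.001, -1.194, -0.259], 'joint_vel': [0.002, 0.001, -0.0, -0.001, 0.002, 0.0], 'joint_efforts': [0.0, -39.229, 18.841, 4.186, -0.005, 0.0], 'ee_pos': [0.225, -0.582, 0.207], 'orientation': [-1.569, 0.0, 0.369], 'wrist_force': [-0.921, -0.716, 0.627], 'wrist_torque': [0.035, 0.024, -0.017], 'opening': 0.085}
top [[368.7, 0.0, 252.6], [0.0, 368.7, 186.0], [0.0, 0.0, 1.0]] [[0.021, 0.986, -0.166, 0.383], [-1.0, 0.023, 0.007, 0.023], [0.01, 0.166, 0.986, 0.781], [0.0, 0.0, 0.0, 1.0]] ['pixels', 'mtx', 'extrinsics']
scene [[409.1, 0.0, 255.1], [0.0, 409.1, 183.0], [0.0, 0.0, 1.0]] [[0.745, -0.49, 0.453, 0.887], [0.667, 0.55, -0.503, -0.422], [-0.003, 0.676, 0.736, 0.68], [0.0, 0.0, 0.0, 1.0]] ['pixels', 'mtx', 'extrinsics']
wrist [[297.2, 0.0, 258.0], [0.0, 297.2, 187.9], [0.0, 0.0, 1.0]] [[-0.362, -0.895, -0.262, 0.158], [0.932, -0.347, -0.103, -0.608], [0.001, -0.282, 0.96, 0.372], [0.0, 0.0, 0.0, 1.0]] ['pixels', 'mtx', 'hand_eye']
```

View pics/top0.png

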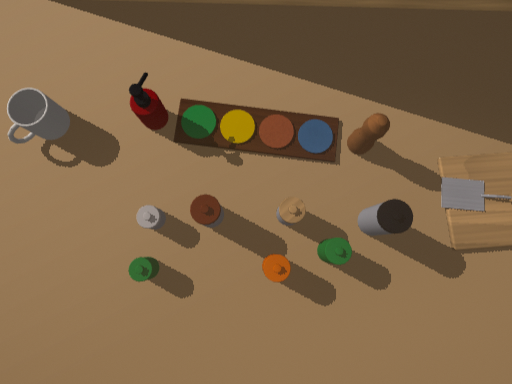

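View pics/scene0.png

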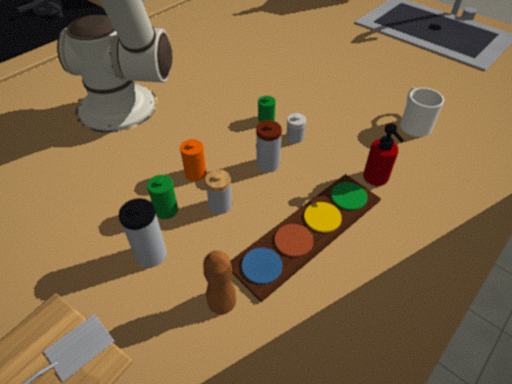

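The top view shows the soap at about (148,105) px and the mill at (365,135). The coasters between them are green (199,122), yellow (238,127), orange (276,131) and blue (316,137). The canisters are small (148,217), large (206,210), medium (292,210) and tall (395,216), with look-alikes in green and orange. The scene view agrees.

```bash
cat > m.py <<'E'
from h import *
def blob(p,K,E,lo,hi,roi,z,name,pr=True):
    hsv=cv2.cvtColor(p,cv2.COLOR_BGR2HSV); m=cv2.inRange(hsv,lo,hi)
    k=np.zeros_like(m); x0,y0,x1,y1=roi; k[y0:y1,x0:x1]=255; m&=k
    cs,_=cv2.findContours(m,cv2.RETR_EXTERNAL,cv2.CHAIN_APPROX_NONE)
    if not cs: print(name,'none'); return
    c=max(cs,key=cv2.contourArea); W=np.array([ray(u,v,K,E,z)[:2] for u,v in c[:,0]],np.float32)
    (cx,cy),rad=cv2.minEnclosingCircle(W); e=cv2.fitEllipse(W); 
    print(name,'mec',round(cx,4),round(cy,4),'d',round(2*rad,4),'ell',np.round(e[0],4),np.round(e[1],4)); return e[0]
E
python3 - <<'E'
from m import *
D=np.load('top0.npz');a=D['p'],D['K'],D['E']
P=[]
for n,lo,hi,roi in [('green',(50,80,40),(75,255,255),(175,95,225,145)),('yellow',(22,180,100),(32,255,255),(215,105,260,150)),
 ('orange',(0,130,110),(12,255,255),(255,110,300,155)),('blue',(95,80,40),(125,255,255),(290,110,340,160))]:
    P.append(blob(*a,lo,hi,roi,.015,n))
P=np.array(P); print(np.diff(P,axis=0),np.linalg.norm(np.diff(P,axis=0),axis=1)); d=P[-1]-P[0]; d/=np.linalg.norm(d); print('row dir',d,np.arctan2(d[1],d[0]),'soap',P[0]-.097*d,'mill',P[-1]+.097*d)
blob(*a,(0,0,110),(180,90,255),(132,200,165,232),.060,'small')
blob(*a,(0,120,30),(12,255,160),(185,190,224,228),.110,'large')
blob(*a,(10,60,140),(25,160,255),(275,193,310,225),.085,'medium')
blob(*a,(0,0,0),(180,255,45),(370,195,420,240),.135,'tall')
hsv=cv2.cvtColor(D['p'],cv2.COLOR_BGR2HSV)
for u,v in [(145,212),(140,230),(206,203),(290,205),(290,228),(395,210),(320,200),(276,135)]: print(u,v,hsv[v,u])
c=np.hstack([cv2.resize(D['p'][185:245,x:x+60],None,fx=4,fy=4,interpolation=cv2.INTER_CUBIC) for x in(125,180,265)]); cv2.imwrite('pics/crop0.png',c)
E
```

```text
green mec 0.652 0.1388 d 0.0756 ell [0.6524 0.1386] [0.073  0.0736]
yellow mec 0.6432 0.0548 d 0.0765 ell [0.6435 0.0543] [0.0733 0.0741]
orange mec 0.635 -0.0295 d 0.0745 ell [ 0.635  -0.0295] [0.0716 0.0726]
blue mec 0.6258 -0.1143 d 0.0752 ell [ 0.6252 -0.1144] [0.072 0.073]
[[-0.00889671 -0.08425727]
 [-0.00848174 -0.0838334 ]
 [-0.00980359 -0.08494036]] [0.08472567 0.08426137 0.08550424]
row dir [-0.10681118 -0.99427932] -1.677811651379746 soap [0.66273823 0.23503775] mill [ 0.61483482 -0.21088346]
small mec 0.4404 0.2221 d 0.0479 ell [0.4405 0.2224] [0.0432 0.0457]
large mec 0.4515 0.1045 d 0.056 ell [0.4517 0.1045] [0.0526 0.0547]
medium mec 0.4591 -0.0575 d 0.0885 ell [ 0.4638 -0.0548] [0.0596 0.0737]
tall mec 0.4368 -0.2446 d 0.0328 ell [ 0.4355 -0.2448] [0.024  0.0274]
145 212 [ 10  23 163]
140 230 [ 16 111 152]
206 203 [ 10 173  96]
290 205 [ 16 126 158]
290 228 [ 16 116 121]
395 210 [12 81 47]
320 200 [ 17 115 149]
276 135 [ 10 169 128]
```

View pics/crop0.png

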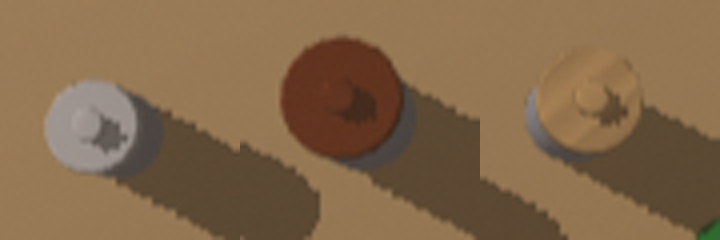

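The crop shows each lid top with its knob: small, brown and pale wood, the last centred at about (292.5,209.8) px. The coaster spacings measured 84.7, 84.3 and 85.5 mm against the 85 mm stated, so the calibration holds. I'll use tool yaw of about 1.464, which puts tool x along the row. Starting to move.

```bash
python3 -m pendant '[[5,-0.3,0,-0.15],[5,-0.3,0,-0.15],[5,-0.3,0,-0.15],[5,-0.3,0,-0.15],[5,-0.3,0,-0.15],[5,0,0,-0.15],[5,0,0,-0.15],[5,0,0,-0.05],[5,0,0,0],[5,0,0,0]]' 8.5
cat > go.py <<'E'
import sys; from h import *
# usage: go.py x y -> rows (cm) needed to bring TCP to x,y at z, yaw
s=r.sense(); x,y,z=map(float,sys.argv[1:4]); psi=s['orientation'][2]; p=np.array(s['ee_pos']); d=(np.array([x,y,z])-p)*100
M=R.from_euler('xyz',s['orientation']).as_matrix()
print('t',round(s['clock'],2),'tcp',p.round(4),'rpy',np.round(s['orientation'],3),'op',round(s['opening'],4),'F',np.round(s['wrist_force'],1),'tool cm',(M.T@d).round(2),'turn',round(psi-1.464,3))
E
python3 go.py 0.4405 0.2224 0.2; python3 -c "
from h import *
D=np.load('top0.npz')
print(ray(292.5,209.7,D['K'],D['E'],.085),ray(395,216.5,D['K'],D['E'],.135))"
```

```text
clock: 1.15
ee_pos: [0.4707, -0.1899, 0.2174]
orientation: [-1.563, -0.005, 1.477]
wrist_force: [1.3, 0.5, 0.3]
opening: 0.0849
t 1.15 tcp [ 0.4707 -0.1899  0.2174] rpy [-1.563 -0.005  1.477] op 0.0849 F [1.3 0.5 0.3] tool cm [40.76  2.    6.84] turn 0.013
[ 0.45663278 -0.05825226  0.085     ] [ 0.44338359 -0.23286253  0.135     ]
```

```bash
python3 -m pendant '[[5,0,0.8,0],[5,0,0.8,0],[5,0,0.8,0],[5,0,0.8,0],[5,0,0.8,0],[5,0,0.8,0],[5,0,0.8,0],[4,0,0.6,0],[1.5,0,0.3,0],[0,0,0,0]]' 8.5
python3 go.py 0.4405 0.2224 0.04
python3 - <<'E'
from h import *
p,K,E,c=cap('wrist'); np.savez('w1.npz',p=p,K=K,E=E); cv2.imwrite('pics/w1.png',p)
E
```

```text
clock: 2.15
ee_pos: [0.4394, 0.2222, 0.2191]
orientation: [-1.563, -0.006, 1.486]
wrist_force: [0.4, 0.9, -0.5]
opening: 0.0851
t 2.15 tcp [0.4394 0.2222 0.2191] rpy [-1.563 -0.006  1.486] op 0.0851 F [ 0.4  0.9 -0.5] tool cm [-0.09 17.91 -0.25] turn 0.022
```

View pics/w1.png

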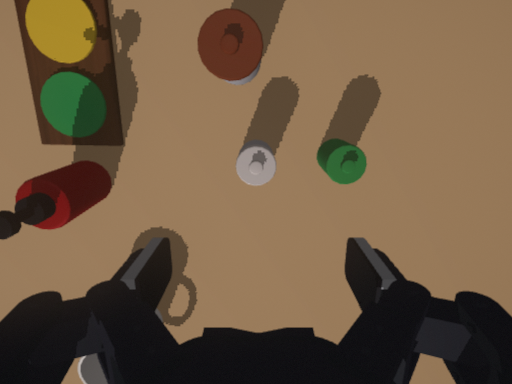

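The wrist view shows the small can between the jaws with its lid at about (256,166) px. The brown-lid can is at (230,44), and the green look-alike at (344,162) is clear of the fingers.

Run:
```python
from m import *
D=np.load('w1.npz');a=D['p'],D['K'],D['E']
blob(*a,(0,0,110),(180,60,255),(225,135,290,200),.060,'small')
blob(*a,(0,140,30),(12,255,160),(190,0,270,85),.110,'large')
blob(*a,(50,80,40),(75,255,255),(25,60,110,140),.015,'green')
```

```text
small mec 0.4401 0.2213 d 0.0454 ell [0.4403 0.2212] [0.0436 0.044 ]
large mec 0.4517 0.1052 d 0.055 ell [0.4519 0.1052] [0.0536 0.0539]
green mec 0.6507 0.1389 d 0.0766 ell [0.6508 0.1388] [0.0738 0.0754]
```

```bash
python3 -m pendant '[[-0.1,4,-0.1,0.02],[0,5,-0.1,0],[0,4,0,0],[0,3,0,0],[0,2,0,0],[0,1.1,0,0],[0,0,0,0],[0,0,0,0],[0,0,0,0],[0,0,0,0]]' 8.5
python3 go.py 0.4402 0.2215 0.028
```

```text
clock: 3.2
ee_pos: [0.4439, 0.2135, 0.0257]
orientation: [-1.568, -0.01, 1.453]
wrist_force: [0.6, 0.8, -1.1]
opening: 0.0852
t 3.2 tcp [0.4439 0.2135 0.0257] rpy [-1.568 -0.01   1.453] op 0.0852 F [ 0.6  0.8 -1.1] tool cm [ 0.75 -0.22  0.46] turn -0.011
```

```bash
python3 -m pendant '[[0.7,0,0.4,0],[0,0,0,0],[0,0,0,0],[0,0,0,0],[0,0,0,0],[0,0,0,0],[0,0,0,0],[0,0,0,0],[0,0,0,0],[0,0,0,0]]' 8.5 && python3 go.py 0.4402 0.2215 0.028; python3 -m pendant '[[0,0,0,0],[0,0,0,0],[0,0,0,0],[0,0,0,0],[0,0,0,0],[0,0,0,0],[0,0,0,0],[0,0,0,0],[0,0,0,0],[0,0,0,0]]' 3.5; python3 go.py 0.6252 -0.1144 0.2
```

```text
clock: 4.2
ee_pos: [0.4413, 0.2228, 0.0278]
orientation: [-1.571, -0.013, 1.454]
wrist_force: [-0.5, 0.4, -0.3]
opening: 0.0851
t 4.2 tcp [0.4413 0.2228 0.0278] rpy [-1.571 -0.013  1.454] op 0.0851 F [-0.5  0.4 -0.3] tool cm [-0.14 -0.02  0.1 ] turn -0.01
clock: 5.2
ee_pos: [0.4414, 0.2227, 0.0284]
orientation: [-1.571, -0.013, 1.454]
wrist_force: [0.2, -0.9, 1.1]
opening: 0.043
t 5.2 tcp [0.4414 0.2227 0.0284] rpy [-1.571 -0.013  1.454] op 0.043 F [ 0.2 -0.9  1.1] tool cm [-31.12 -17.56 -22.18] turn -0.01
```

```bash
python3 -m pendant '[[0,-2,0,0],[0,-4,0,0],[0,-5,0,0],[-3,-3,-2.2,0],[-4,0,-2.9,0],[-4,0,-2.9,0],[-4,0,-2.9,0],[-4,0,-2.9,0],[-4,0,-2.9,0],[-4,0,-2.9,0]]' 3.5; python3 go.py 0.6252 -0.1144 0.1; python3 go.py 0.6252 -0.1144 0.044
```

```text
clock: 6.2
ee_pos: [0.6068, -0.0723, 0.1688]
orientation: [-1.57, -0.012, 1.466]
wrist_force: [0.9, 1.2, -0.8]
opening: 0.0428
t 6.2 tcp [ 0.6068 -0.0723  0.1688] rpy [-1.57  -0.012  1.466] op 0.0428 F [ 0.9  1.2 -0.8] tool cm [-4.08  6.83 -2.28] turn 0.002
t 6.2 tcp [ 0.6068 -0.0723  0.1688] rpy [-1.57  -0.012  1.466] op 0.0428 F [ 0.9  1.2 -0.8] tool cm [-4.14 12.43 -2.28] turn 0.002
```

```bash
python3 -m pendant '[[-2.5,0,-1.4,0],[-1.5,2,-0.9,0],[0,3,0,0],[0,2,0,0],[0,1.5,0,0],[0,0,0,0],[0,0,0,0],[0,0,0,0],[0,0,0,0],[0,0,0,0]]' 3.5; python3 go.py 0.625 -0.1134 0.044;  python3 - <<'E'
from h import *
p,K,E,c=cap('scene'); cv2.imwrite('pics/s1.png',p)
E
```

```text
clock: 7.2
ee_pos: [0.6275, -0.1233, 0.0762]
orientation: [-1.567, -0.012, 1.454]
wrist_force: [-0.1, 0.1, -0.8]
opening: 0.0431
t 7.2 tcp [ 0.6275 -0.1233  0.0762] rpy [-1.567 -0.012  1.454] op 0.0431 F [-0.1  0.1 -0.8] tool cm [0.91 3.24 0.35] turn -0.01
```

View pics/s1.png

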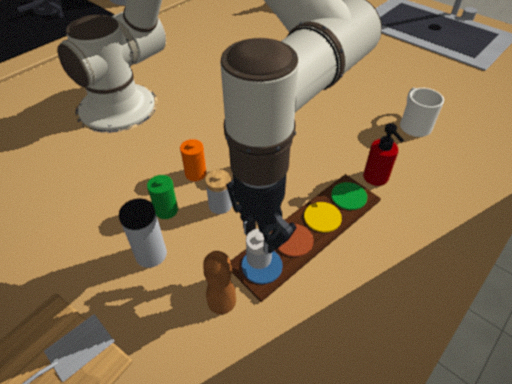

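The scene view shows the small can held upright over the blue coaster at about (260,255) px, clear of the mill at (220,285).

```bash
python3 -m pendant '[[0.8,0,0.3,0],[0,0.6,0,0],[0,0.6,0,0],[0,0.5,0,0],[0,0.5,0,0],[0,0.3,0,0],[0,0.3,0,0],[0,0,0,0],[0,0,0,0],[0,0,0,0]]' 3.5; python3 go.py 0.625 -0.1134 0.0435
```

```text
clock: 8.25
ee_pos: [0.6255, -0.1137, 0.0464]
orientation: [-1.568, -0.012, 1.454]
wrist_force: [-0.1, 0.0, -1.0]
opening: 0.0426
t 8.25 tcp [ 0.6255 -0.1137  0.0464] rpy [-1.568 -0.012  1.454] op 0.0426 F [-0.1  0.  -1. ] tool cm [0.02 0.29 0.06] turn -0.01
```

```bash
python3 -m pendant '[[0,0.2,0,0],[0,0.1,0,0],[0,0.05,0,0],[0,0,0,0],[0,0,0,0],[0,0,0,0],[0,0,0,0],[0,0,0,0],[0,0,0,0],[0,0,0,0]]' 3.5; python3 go.py 0.625 -0.1134 0.0435
python3 -m pendant '[[0,0,0,0],[0,0,0,0],[0,0,0,0],[0,0,0,0],[0,-0.5,0,0],[0,-2,0,0],[0,-4,0,0],[0,-5,0,0],[0,-3,0,0],[0,0,0,0]]' 8.5; python3 go.py 0.4566 -0.0583 0.2
```

```text
clock: 9.25
ee_pos: [0.6261, -0.1137, 0.0435]
orientation: [-1.57, -0.012, 1.454]
wrist_force: [-0.9, 0.1, -0.7]
opening: 0.0424
t 9.25 tcp [ 0.6261 -0.1137  0.0435] rpy [-1.57  -0.012  1.454] op 0.0424 F [-0.9  0.1 -0.7] tool cm [0.01 0.01 0.11] turn -0.01
clock: 10.25
ee_pos: [0.6261, -0.116, 0.1955]
orientation: [-1.57, -0.01, 1.455]
wrist_force: [0.8, -0.4, 0.4]
opening: 0.0848
t 10.25 tcp [ 0.6261 -0.116   0.1955] rpy [-1.57  -0.01   1.455] op 0.0848 F [ 0.8 -0.4  0.4] tool cm [ 3.77 -0.39 17.51] turn -0.009
```

```bash
python3 -m pendant '[[1,0,4.5,0],[1,0,4.5,0],[1,0,4.5,0],[0.8,0,4,0],[0,0,0,0],[0,0,0,0],[0,0,0,0],[0,0,0,0],[0,0,0,0],[0,0,0,0]]' 8.5; python3 go.py 0.4566 -0.0583 0.05;  python3 - <<'E'
from m import *
p,K,E,c=cap('wrist'); np.savez('w2.npz',p=p,K=K,E=E); cv2.imwrite('pics/w2.png',p)
E
```

```text
clock: 11.25
ee_pos: [0.4515, -0.0572, 0.1914]
orientation: [-1.565, -0.01, 1.451]
wrist_force: [0.1, -0.2, 0.2]
opening: 0.0849
t 11.25 tcp [ 0.4515 -0.0572  0.1914] rpy [-1.565 -0.01   1.451] op 0.0849 F [ 0.1 -0.2  0.2] tool cm [-0.19 14.14 -0.59] turn -0.013
```

View pics/w2.png

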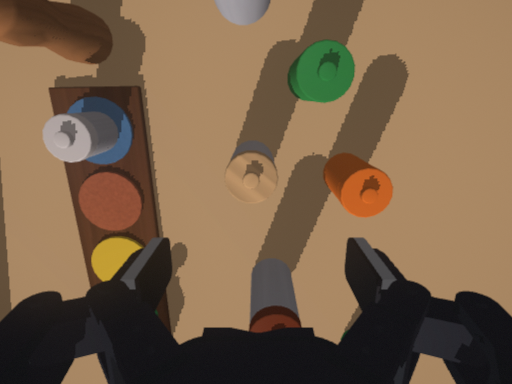

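The wrist view shows the medium lid at (251,178) px. The small can stands on the blue coaster with its lid at (68,138). The orange and green look-alikes are outside the finger path.

```bash
python3 - <<'E'
from m import *
D=np.load('w2.npz');K,E=D['K'],D['E']
print(ray(251,178,K,E,.085),'small lid',ray(68,138.5,K,E,.075), 'r',np.linalg.norm(ray(251,178,K,E,.085)-ray(277,178,K,E,.085)))
blob(D['p'],K,E,(95,80,40),(125,255,255),(75,90,140,170),.015,'blue')
blob(D['p'],K,E,(0,130,80),(12,255,255),(70,160,150,235),.015,'orange')
blob(D['p'],K,E,(0,0,120),(180,60,255),(35,110,98,165),.075,'small')
E
python3 -m pendant '[[-0.1,3,-0.4,0],[0.2,3,-0.1,0],[0.2,3,0,0],[0.2,2.5,0,0],[0.1,2,0,0],[0,0.9,0,0],[0,0,0,0],[0,0,0,0],[0,0,0,0],[0,0,0,0]]' 8.5;python3 go.py 0.4566 -0.0583 0.05
```

```text
[ 0.45703984 -0.05855339  0.085     ] small lid [ 0.62247212 -0.11422058  0.075     ] r 0.02446485060902077
blue mec 0.6243 -0.1148 d 0.0749 ell [ 0.6231 -0.1145] [0.0666 0.0688]
orange mec 0.6309 -0.0349 d 0.1313 ell [ 0.6335 -0.032 ] [0.0975 0.1055]
small mec 0.6216 -0.111 d 0.0525 ell [ 0.6228 -0.1136] [0.0427 0.0478]
clock: 12.3
ee_pos: [0.464, -0.0506, 0.0452]
orientation: [-1.575, -0.011, 1.45]
wrist_force: [0.1, 1.3, -0.0]
opening: 0.085
t 12.3 tcp [ 0.464  -0.0506  0.0452] rpy [-1.575 -0.011  1.45 ] op 0.085 F [ 0.1  1.3 -0. ] tool cm [-0.84 -0.49  0.65] turn -0.014
```

Small can is within about 3 mm of the blue coaster centre. Correcting the alignment on the medium can, then gripping.

```bash
python3 -m pendant '[[-0.8,0,0.65,-0.01],[0,0,0,0],[0,0,0,0],[0,0,0,0],[0,0,0,0],[0,0,0,0],[0,0,0,0],[0,0,0,0],[0,0,0,0],[0,0,0,0]]' 8.5 && python3 go.py 0.4568 -0.0584 0.046; python3 -m pendant '[[0,0,0,0],[0,0,0,0],[0,0,0,0],[0,0,0,0],[0,0,0,0],[0,0,0,0],[0,0,0,0],[0,0,0,0],[0,0,0,0],[0,0,0,0]]' 4; python3 go.py 0.635 -0.0295 0.2
```

```text
clock: 13.3
ee_pos: [0.4571, -0.0583, 0.0471]
orientation: [-1.579, -0.012, 1.461]
wrist_force: [0.3, 1.1, 0.9]
opening: 0.0852
t 13.3 tcp [ 0.4571 -0.0583  0.0471] rpy [-1.579 -0.012  1.461] op 0.0852 F [0.3 1.1 0.9] tool cm [-0.02  0.11  0.03] turn -0.003
clock: 14.3
ee_pos: [0.4575, -0.0583, 0.0477]
orientation: [-1.579, -0.012, 1.462]
wrist_force: [-0.3, -0.4, 0.2]
opening: 0.0488
t 14.3 tcp [ 0.4575 -0.0583  0.0477] rpy [-1.579 -0.012  1.462] op 0.0488 F [-0.3 -0.4  0.2] tool cm [  4.97 -15.03 -17.46] turn -0.002
```

```bash
python3 -m pendant '[[0,-2,0,0],[0,-4,0,0],[0,-3,0,0],[1.2,0,-4.4,0],[1.2,0,-4.4,0],[1.2,0,-4.4,0],[1.2,0,-4,0],[0,0,0,0],[0,0,0,0],[0,0,0,0]]' 4; python3 go.py 0.6345 -0.0295 0.0627
```

```text
clock: 15.3
ee_pos: [0.6303, -0.0301, 0.1327]
orientation: [-1.562, -0.012, 1.457]
wrist_force: [-0.3, -0.4, -1.6]
opening: 0.0485
t 15.3 tcp [ 0.6303 -0.0301  0.1327] rpy [-1.562 -0.012  1.457] op 0.0485 F [-0.3 -0.4 -1.6] tool cm [ 0.02  7.   -0.47] turn -0.007
```

```bash
python3 -m pendant '[[0,1,-0.4,0],[0,1.5,0,0],[0,1.5,0,0],[0,1,0,0],[0,0.5,0,0],[0,0.5,0,0],[0,0,0,0],[0,0,0,0],[0,0,0,0],[0,0,0,0]]' 4; python3 go.py 0.6345 -0.0295 0.0627
```

```text
clock: 16.3
ee_pos: [0.6302, -0.0307, 0.071]
orientation: [-1.562, -0.013, 1.457]
wrist_force: [1.0, 0.7, -2.6]
opening: 0.0485
t 16.3 tcp [ 0.6302 -0.0307  0.071 ] rpy [-1.562 -0.013  1.457] op 0.0485 F [ 1.   0.7 -2.6] tool cm [ 0.16  0.83 -0.42] turn -0.007
```

```bash
python3 -m pendant '[[0.1,0,-0.4,0],[0,0.3,0,0],[0,0.3,0,0],[0,0.15,0,0],[0,0.1,0,0],[0,0,0,0],[0,0,0,0],[0,0,0,0],[0,0,0,0],[0,0,0,0]]' 4; python3 go.py 0.6345 -0.0295 0.0627
```

```text
clock: 17.3
ee_pos: [0.6354, -0.0299, 0.0627]
orientation: [-1.565, -0.013, 1.457]
wrist_force: [0.4, -0.3, -1.7]
opening: 0.0485
t 17.3 tcp [ 0.6354 -0.0299  0.0627] rpy [-1.565 -0.013  1.457] op 0.0485 F [ 0.4 -0.3 -1.7] tool cm [0.03 0.   0.09] turn -0.007
```

```bash
python3 -m pendant '[[0,0,0,0],[0,0,0,0],[0,0,0,0],[0,0,0,0],[0,-0.5,0,0],[0,-2,0,0],[0,-4,0,0],[0,-5,0,0],[0,-3,0,0],[0,0,0,0]]' 8.5; python3 go.py 0.4518 0.105 0.2
```

```text
clock: 18.3
ee_pos: [0.6369, -0.0326, 0.2161]
orientation: [-1.567, -0.012, 1.458]
wrist_force: [0.2, 0.6, 0.8]
opening: 0.0851
t 18.3 tcp [ 0.6369 -0.0326  0.2161] rpy [-1.567 -0.012  1.458] op 0.0851 F [0.2 0.6 0.8] tool cm [11.56  1.82 19.94] turn -0.006
```

```bash
python3 -m pendant '[[2.3,0,4,0],[2.3,0,4,0],[2.3,0,4,0],[2.3,0,4,0],[2.3,0,3.8,0],[0,0.5,0,0],[0,0,0,0],[0,0,0,0],[0,0,0,0],[0,0,0,0]]' 8.5; python3 go.py 0.4518 0.105 0.07;  python3 - <<'E'
from m import *
p,K,E,c=cap('wrist'); np.savez('w3.npz',p=p,K=K,E=E); cv2.imwrite('pics/w3.png',p)
E
```

```text
clock: 19.3
ee_pos: [0.4473, 0.1063, 0.2099]
orientation: [-1.566, -0.012, 1.453]
wrist_force: [0.1, 0.2, 0.3]
opening: 0.085
t 19.3 tcp [0.4473 0.1063 0.2099] rpy [-1.566 -0.012  1.453] op 0.085 F [0.1 0.2 0.3] tool cm [-0.24 13.99 -0.53] turn -0.011
```

View pics/w3.png

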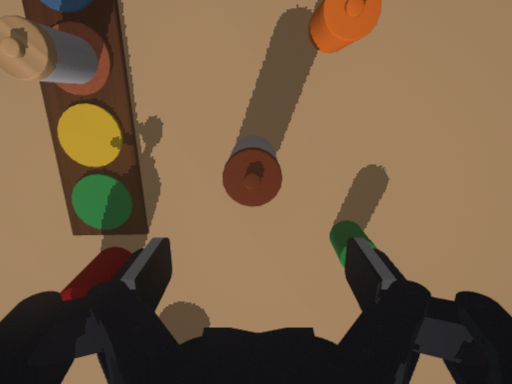

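The wrist view shows the brown lid centred between the jaws at (252,177) px. The medium can stands on the orange coaster, and the yellow (90,135) and green (102,202) coasters are free.

```bash
python3 - <<'E'
from m import *
D=np.load('w3.npz');a=D['p'],D['K'],D['E']
blob(*a,(0,140,30),(12,255,160),(215,140,290,215),.110,'large')
blob(*a,(22,180,60),(32,255,255),(45,95,130,175),.015,'yellow')
blob(*a,(50,80,40),(75,255,255),(60,165,140,235),.015,'green')
print('medium lid',ray(26,48,*a[1:],.1))
E
python3 -m pendant '[[-0.1,3,-0.5,0],[0,3,-0.3,0],[0,3,0,0],[0,2,0,0],[0,1.5,0,0],[0,0.5,0,0],[0,0,0,0],[0,0,0,0],[0,0,0,0],[0,0,0,0]]' 8.5;python3 go.py 0.4518 0.105 0.07
```

```text
large mec 0.4515 0.1032 d 0.0556 ell [0.4517 0.1032] [0.0532 0.0544]
yellow mec 0.6418 0.0541 d 0.0754 ell [0.6418 0.054 ] [0.0734 0.0743]
green mec 0.6504 0.1379 d 0.0762 ell [0.6505 0.1377] [0.0735 0.0751]
medium lid [ 0.62630608 -0.02801098  0.1       ]
clock: 20.35
ee_pos: [0.4626, 0.1042, 0.0777]
orientation: [-1.573, -0.015, 1.444]
wrist_force: [0.2, 0.2, 0.3]
opening: 0.0851
t 20.35 tcp [0.4626 0.1042 0.0777] rpy [-1.573 -0.015  1.444] op 0.0851 F [0.2 0.2 0.3] tool cm [-0.07  0.76  1.09] turn -0.02
```

```bash
python3 -m pendant '[[-0.1,0.5,1.05,-0.02],[0,0,0,0],[0,0,0,0],[0,0,0,0],[0,0,0,0],[0,0,0,0],[0,0,0,0],[0,0,0,0],[0,0,0,0],[0,0,0,0]]' 8.5 && python3 go.py 0.4518 0.104 0.072; python3 -m pendant '[[0,0,0,0],[0,0,0,0],[0,0,0,0],[0,0,0,0],[0,0,0,0],[0,0,0,0],[0,0,0,0],[0,0,0,0],[0,0,0,0],[0,0,0,0]]' 4.5; python3 go.py 0.6425 0.0545 0.17
```

```text
clock: 21.35
ee_pos: [0.4519, 0.1053, 0.0738]
orientation: [-1.576, -0.017, 1.467]
wrist_force: [-0.1, 0.6, -0.3]
opening: 0.0849
t 21.35 tcp [0.4519 0.1053 0.0738] rpy [-1.576 -0.017  1.467] op 0.0849 F [-0.1  0.6 -0.3] tool cm [-0.13  0.18 -0.  ] turn 0.003
clock: 22.35
ee_pos: [0.4523, 0.1054, 0.0745]
orientation: [-1.577, -0.017, 1.467]
wrist_force: [0.1, -0.8, 1.1]
opening: 0.0532
t 22.35 tcp [0.4523 0.1054 0.0745] rpy [-1.577 -0.017  1.467] op 0.0532 F [ 0.1 -0.8  1.1] tool cm [ -2.93  -9.48 -19.5 ] turn 0.003
```

```bash
python3 -m pendant '[[0,-2,0,0],[0,-3,0,0],[0,-3,0,0],[-0.6,0,-4.4,0],[-0.6,0,-4.4,0],[-0.6,0,-4.4,0],[-0.6,0,-4.4,0],[-0.5,0,-1.8,0],[0,0,0,0],[0,0,0,0]]' 4.5; python3 go.py 0.6425 0.0552 0.0895
```

```text
clock: 23.35
ee_pos: [0.6405, 0.0513, 0.146]
orientation: [-1.559, -0.013, 1.465]
wrist_force: [-0.6, -0.4, -3.2]
opening: 0.0529
t 23.35 tcp [0.6405 0.0513 0.146 ] rpy [-1.559 -0.013  1.465] op 0.0529 F [-0.6 -0.4 -3.2] tool cm [ 0.33  5.66 -0.22] turn 0.001
```

```bash
python3 -m pendant '[[0.3,1,-0.2,0],[0,1.2,0,0],[0,1.2,0,0],[0,0.8,0,0],[0,0.5,0,0],[0,0.3,0,0],[0,0,0,0],[0,0,0,0],[0,0,0,0],[0,0,0,0]]' 4.5; python3 go.py 0.6425 0.0552 0.0895
```

```text
clock: 24.35
ee_pos: [0.6379, 0.057, 0.0915]
orientation: [-1.555, -0.013, 1.468]
wrist_force: [-0.1, 0.4, -2.7]
opening: 0.0532
t 24.35 tcp [0.6379 0.057  0.0915] rpy [-1.555 -0.013  1.468] op 0.0532 F [-0.1  0.4 -2.7] tool cm [-0.13  0.19 -0.48] turn 0.004
```

```bash
python3 -m pendant '[[-0.1,0,-0.45,0],[0,0.1,0,0],[0,0.1,0,0],[0,0.05,0,0],[0,0.05,0,0],[0,0,0,0],[0,0,0,0],[0,0,0,0],[0,0,0,0],[0,0,0,0]]' 4.5; python3 go.py 0.6425 0.0552 0.0895
```

```text
clock: 25.35
ee_pos: [0.6434, 0.0554, 0.0898]
orientation: [-1.558, -0.014, 1.468]
wrist_force: [-1.1, -0.0, -1.2]
opening: 0.0535
t 25.35 tcp [0.6434 0.0554 0.0898] rpy [-1.558 -0.014  1.468] op 0.0535 F [-1.1 -0.  -1.2] tool cm [-0.03  0.03  0.09] turn 0.004
```

```bash
python3 -m pendant '[[0,0,0,0],[0,0,0,0],[0,0,0,0],[0,0,0,0],[0,-0.5,0,0],[0,-2,0,0],[0,-4,0,0],[0,-5,0,0],[0,-3,0,0],[0,0,0,0]]' 8.5; python3 go.py 0.4434 -0.2329 0.23
```

```text
clock: 26.35
ee_pos: [0.646, 0.0527, 0.2428]
orientation: [-1.561, -0.013, 1.469]
wrist_force: [-0.4, -0.1, 0.2]
opening: 0.0851
t 26.35 tcp [0.646  0.0527 0.2428] rpy [-1.561 -0.013  1.469] op 0.0851 F [-0.4 -0.1  0.2] tool cm [-30.48   1.07  17.24] turn 0.005
```

```bash
python3 -m pendant '[[-4.2,0,2.4,0],[-4.2,0,2.4,0],[-4.2,0,2.4,0],[-4.2,0,2.4,0],[-4.2,0,2.4,0],[-4.2,0,2.4,0],[-4,0,2.4,0],[-1,0,0.5,0],[0,0,0,0],[0,0,0,0]]' 8.5; python3 go.py 0.4434 -0.2329 0.095;  python3 - <<'E'
from m import *
p,K,E,c=cap('wrist'); np.savez('w4.npz',p=p,K=K,E=E); q,K2,E2,_=cap('top'); np.savez('t4.npz',p=q,K=K2,E=E2); cv2.imwrite('pics/w4.png',cv2.resize(np.hstack([p,q]),(800,300)))
E
```

```text
clock: 27.35
ee_pos: [0.4342, -0.2371, 0.237]
orientation: [-1.559, -0.015, 1.471]
wrist_force: [1.0, 0.1, -0.3]
opening: 0.085
t 27.35 tcp [ 0.4342 -0.2371  0.237 ] rpy [-1.559 -0.015  1.471] op 0.085 F [ 1.   0.1 -0.3] tool cm [ 0.3  14.2  -1.04] turn 0.007
```

View pics/w4.png

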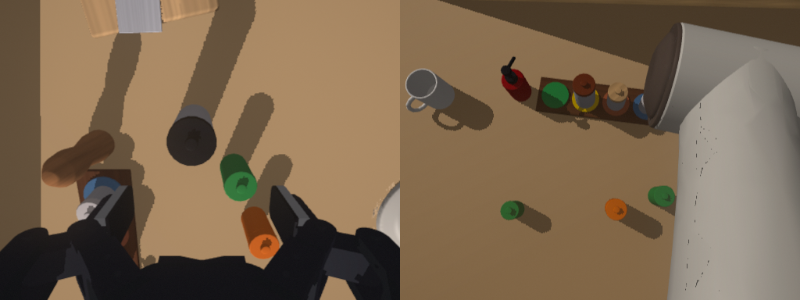

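Run:
```python
from m import *
D=np.load('w4.npz');a=D['p'],D['K'],D['E']
blob(*a,(0,0,0),(180,110,50),(205,140,285,220),.135,'tall')
blob(*a,(50,80,20),(75,255,255),(270,190,335,262),.085,'gr')
print(ray(244.5,180.5,*a[1:],.135),ray(309,239,*a[1:],.085))
D=np.load('t4.npz');a=D['p'],D['K'],D['E']
blob(*a,(50,80,40),(75,255,255),(175,95,225,145),.015,'green')
# lids in top: px of half-scale view*1.28
print('large',ray((584-400)*1.28,84*1.28,*a[1:],.125),'med',ray((617-400)*1.28,91*1.28,*a[1:],.1))
cv2.imwrite('pics/c4.png',cv2.resize(a[0][85:165,170:310],None,fx=5,fy=5,interpolation=cv2.INTER_CUBIC))
```

```text
tall mec 0.4445 -0.2366 d 0.0606 ell [ 0.4448 -0.2366] [0.0571 0.0596]
gr mec 0.3867 -0.1594 d 0.0786 ell [ 0.3856 -0.1578] [0.047  0.0805]
[ 0.44522211 -0.23715677  0.135     ] [ 0.38083061 -0.14446103  0.085     ]
green mec 0.652 0.1388 d 0.0756 ell [0.6523 0.1387] [0.0733 0.0736]
large [0.64170351 0.05368788 0.125     ] med [ 0.63541346 -0.02734696  0.1       ]
```

View pics/c4.png

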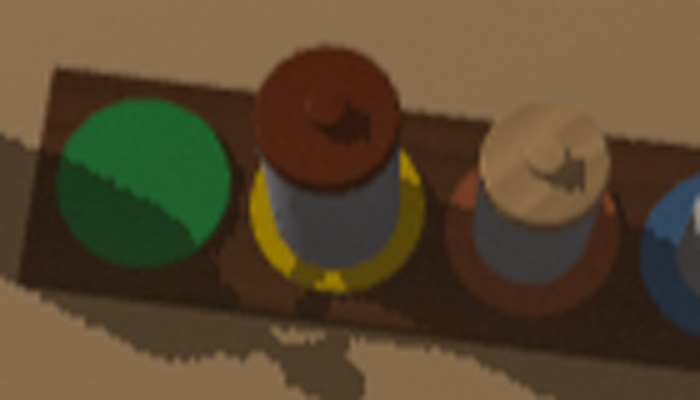

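The wrist view shows the tall lid at about (245,180) full-scale px, with the green look-alike about 9 cm to the side. In the crop, the large and medium cans stand upright and concentric on the yellow and orange coasters, and green is free.

```bash
python3 -m pendant '[[0.1,3,-1,0],[0,3,-0.3,0],[0,3,0,0],[0,2,0,0],[0,1.5,0,0],[0,0.5,0,0],[0,0,0,0],[0,0,0,0],[0,0,0,0],[0,0,0,0]]' 8.5;python3 go.py 0.4446 -0.2366 0.098
```

```text
clock: 28.45
ee_pos: [0.4581, -0.2274, 0.1047]
orientation: [-1.568, -0.013, 1.49]
wrist_force: [-0.5, -0.1, -0.6]
opening: 0.0853
t 28.45 tcp [ 0.4581 -0.2274  0.1047] rpy [-1.568 -0.013  1.49 ] op 0.0853 F [-0.5 -0.1 -0.6] tool cm [-1.03  0.66  1.27] turn 0.026
```

```bash
python3 -m pendant '[[-0.5,0,0.6,0.013],[-0.5,0,0.6,0.013],[0,0,0,0],[0,0,0,0],[0,0,0,0],[0,0,0,0],[0,0,0,0],[0,0,0,0],[0,0,0,0],[0,0,0,0]]' 8.5
python3 - <<'E'
from m import *
D=cap('wrist');a=D[:3]
blob(*a,(0,0,0),(180,110,50),(205,120,300,260),.135,'tall'); cv2.imwrite('pics/w5.png',a[0])
E
python3 go.py 0.4446 -0.2366 0.098
```

```text
clock: 29.45
ee_pos: [0.4446, -0.2377, 0.1063]
orientation: [-1.571, -0.012, 1.461]
wrist_force: [0.5, 0.4, -0.2]
opening: 0.0852
tall mec 0.4448 -0.2449 d 0.0515 ell [ 0.4439 -0.248 ] [0.0402 0.0478]
t 29.5 tcp [ 0.4446 -0.2378  0.1063] rpy [-1.571 -0.012  1.461] op 0.0849 F [-0.7  0.  -0.4] tool cm [0.1  0.83 0.02] turn -0.003
```

View pics/w5.png

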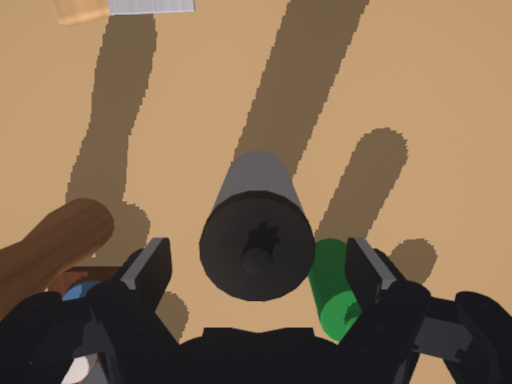

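The wrist view shows the black lid centred between the fingers at (257,246) px and upright. Lowering slightly and closing.

```bash
python3 -m pendant '[[0.1,0.6,0,0],[0,0,0,0],[0,0,0,0],[0,0,0,0],[0,0,0,0],[0,0,0,0],[0,0,0,0],[0,0,0,0],[0,0,0,0],[0,0,0,0]]' 8.5 >/dev/null; python3 -m pendant '[[0,0,0,0],[0,0,0,0],[0,0,0,0],[0,0,0,0],[0,0,0,0],[0,0,0,0],[0,0,0,0],[0,0,0,0],[0,0,0,0],[0,0,0,0]]' 5; python3 go.py 0.6515 0.1387 0.26
```

```text
clock: 31.5
ee_pos: [0.4454, -0.2368, 0.1007]
orientation: [-1.572, -0.012, 1.462]
wrist_force: [-0.1, -0.2, 2.2]
opening: 0.0579
t 31.5 tcp [ 0.4454 -0.2368  0.1007] rpy [-1.572 -0.012  1.462] op 0.0579 F [-0.1 -0.2  2.2] tool cm [ 39.76 -15.45 -16.41] turn -0.002
```

```bash
python3 -m pendant '[[0,-2,0,0],[0,-4,0,0],[0,-5,0,0],[0,-4.5,0,0],[2,-0.5,-0.8,0],[4,0,-1.7,0],[4,0,-1.7,0],[4,0,-1.7,0],[4,0,-1.7,0],[4,0,-1.7,0]]' 5; python3 go.py 0.6515 0.1387 0.116
```

```text
clock: 32.5
ee_pos: [0.5554, -0.0245, 0.2544]
orientation: [-1.542, -0.022, 1.445]
wrist_force: [0.6, -0.5, -4.7]
opening: 0.0576
t 32.5 tcp [ 0.5554 -0.0245  0.2544] rpy [-1.542 -0.022  1.445] op 0.0576 F [ 0.6 -0.5 -4.7] tool cm [17.09 14.   -7.9 ] turn -0.019
```

```bash
python3 -m pendant '[[3,-0.5,-0.8,-0.02],[3,-0.3,-1.2,0],[3,0,-1.4,0],[3,0,-1.6,0],[2.5,0,-1.5,0],[1.5,0,-1,0],[0.5,0,0,0],[0,0,0,0],[0,0,0,0],[0,0,0,0]]' 5; python3 go.py 0.6515 0.1387 0.116
```

```text
clock: 33.5
ee_pos: [0.6429, 0.1443, 0.2412]
orientation: [-1.505, -0.018, 1.468]
wrist_force: [0.7, -0.7, -4.4]
opening: 0.0582
t 33.5 tcp [0.6429 0.1443 0.2412] rpy [-1.505 -0.018  1.468] op 0.0582 F [ 0.7 -0.7 -4.4] tool cm [-0.7  12.42 -1.73] turn 0.004
```

```bash
python3 -m pendant '[[-0.5,0,-1,0],[0,0,-1,0],[0,3,0,0],[0,3,0,0],[0,3,0,0],[0,0,0,0],[0,0,0,0],[0,0,0,0],[0,0,0,0],[0,0,0,0]]' 5; python3 go.py 0.658 0.1387 0.116
python3 - <<'E'
from h import *
p,K,E,c=cap('scene'); cv2.imwrite('pics/s2.png',p)
E
```

```text
clock: 34.5
ee_pos: [0.667, 0.134, 0.1572]
orientation: [-1.524, -0.024, 1.463]
wrist_force: [1.1, 0.6, -4.5]
opening: 0.0578
t 34.5 tcp [0.667  0.134  0.1572] rpy [-1.524 -0.024  1.463] op 0.0578 F [ 1.1  0.6 -4.5] tool cm [0.27 4.17 0.75] turn -0.001
```

View pics/s2.png

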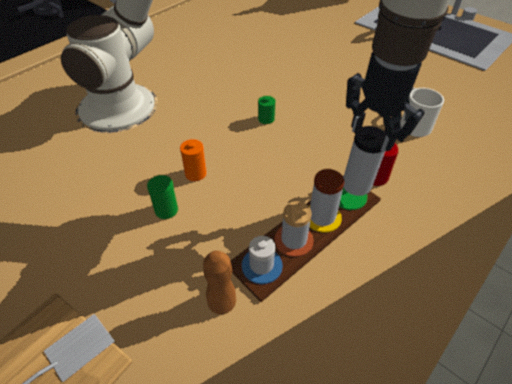

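The scene view shows the three placed cans upright on their coasters, and the tall can over green at (360,160) px, tilted about 0.05 rad in the grip. A slow rise and quick drop reduces that drift, so I'll repeat it.

```bash
python3 -m pendant '[[0.2,-1,0,0],[0,-1,0,0],[0,-1,0,0],[0,-1,0,0],[0,-1,0,0],[0,3,0.4,0],[0,3,0.2,0],[0,0,0,0],[0,0,0,0],[0,0,0,0]]' 5; python3 go.py 0.656 0.1387 0.116
```

```text
clock: 35.55
ee_pos: [0.6657, 0.1379, 0.1617]
orientation: [-1.539, -0.029, 1.464]
wrist_force: [-0.5, -0.8, -4.5]
opening: 0.058
t 35.55 tcp [0.6657 0.1379 0.1617] rpy [-1.539 -0.029  1.464] op 0.058 F [-0.5 -0.8 -4.5] tool cm [-0.16  4.59  0.83] turn 0.0
```

```bash
python3 -m pendant '[[0,-1,0,0],[0,-1,0,0],[0,-1,0,0],[0,-1,0,0],[0,0,0,0],[0,3,0.5,0],[0,3,0.5,0],[0,0,0,0],[0,0,0,0],[0,0,0,0]]' 5; python3 go.py 0.654 0.1387 0.116
```

```text
clock: 36.55
ee_pos: [0.6611, 0.1402, 0.1555]
orientation: [-1.556, -0.035, 1.465]
wrist_force: [-0.4, 0.1, -4.3]
opening: 0.0579
t 36.55 tcp [0.6611 0.1402 0.1555] rpy [-1.556 -0.035  1.465] op 0.0579 F [-0.4  0.1 -4.3] tool cm [-0.36  3.94  0.63] turn 0.001
```

```bash
python3 -m pendant '[[-0.5,0,0.7,0],[0,0.8,0,0],[0,0.8,0,0],[0,0.7,0,0],[0,0.5,0,0],[0,0.4,0,0],[0,0.2,0,0],[0,0.1,0,0],[0,0,0,0],[0,0,0,0]]' 5; python3 go.py 0.653 0.1364 0.116
```

```text
clock: 37.55
ee_pos: [0.6553, 0.1374, 0.1209]
orientation: [-1.562, -0.037, 1.465]
wrist_force: [-0.2, 0.2, -3.6]
opening: 0.0577
t 37.55 tcp [0.6553 0.1374 0.1209] rpy [-1.562 -0.037  1.465] op 0.0577 F [-0.2  0.2 -3.6] tool cm [-0.14  0.49  0.21] turn 0.001
```

```bash
python3 -m pendant '[[-0.1,0,0.2,0],[0,0.15,0,0],[0,0.15,0,0],[0,0.1,0,0],[0,0.05,0,0],[0,0.05,0,0],[0,0,0,0],[0,0,0,0],[0,0,0,0],[0,0,0,0]]' 5; python3 go.py 0.653 0.1364 0.116
```

```text
clock: 38.55
ee_pos: [0.6535, 0.1369, 0.1164]
orientation: [-1.564, -0.038, 1.466]
wrist_force: [0.3, 0.2, -4.9]
opening: 0.0578
t 38.55 tcp [0.6535 0.1369 0.1164] rpy [-1.564 -0.038  1.466] op 0.0578 F [ 0.3  0.2 -4.9] tool cm [-0.05  0.04  0.04] turn 0.002
```

```bash
python3 -m pendant '[[0,0.1,0,0],[0,0.1,0,0],[0,0,0,0],[0,0,0,0],[0,0,0,0],[0,0,0,0],[0,0,0,0],[0,0,0,0],[0,0,0,0],[0,0,0,0]]' 5; python3 go.py 0.653 0.1364 0.116
python3 -m pendant '[[0,0,0,0],[0,0,0,0],[0,0,0,0],[0,0,0,0],[0,0,0,0],[0,-1,0,0],[0,-2,0,0],[0,-3,0,0],[0,-4,0,0],[0,0,0,0]]' 8.5;python3 -m pendant '[[0,-2,2,0],[0,0,4,0],[0,0,4,0],[0,0,4,0],[0,0,4,0],[0,0,4,0],[0,0,0,0],[0,0,0,0],[0,0,0,0],[0,0,0,0]]' 8.5
python3 - <<'E'
from h import *
p,K,E,c=cap('top'); np.savez('t6.npz',p=p,K=K,E=E); s,Ks,Es,c=cap('scene'); np.savez('s6.npz',p=s,K=Ks,E=Es)
a=cv2.resize(p[80:180,130:390],(780,300),interpolation=cv2.INTER_CUBIC); b=cv2.resize(s[110:320,190:410],(314,300),interpolation=cv2.INTER_CUBIC)
cv2.imwrite('pics/f.png',np.vstack([a,np.hstack([b,np.zeros((300,466,3),np.uint8)])]))
E
```

```text
clock: 39.55
ee_pos: [0.6538, 0.1374, 0.1163]
orientation: [-1.566, -0.039, 1.466]
wrist_force: [-0.9, -0.5, -2.0]
opening: 0.0575
t 39.55 tcp [0.6538 0.1374 0.1163] rpy [-1.566 -0.039  1.466] op 0.0575 F [-0.9 -0.5 -2. ] tool cm [-0.11  0.02  0.07] turn 0.002
clock: 40.55
ee_pos: [0.6566, 0.1328, 0.2253]
orientation: [-1.575, -0.039, 1.468]
wrist_force: [1.3, -0.4, 1.3]
opening: 0.0851
clock: 41.55
ee_pos: [0.433, 0.155, 0.2505]
orientation: [-1.587, -0.048, 1.467]
wrist_force: [-0.1, 0.6, -0.6]
opening: 0.085
```

View pics/f.png

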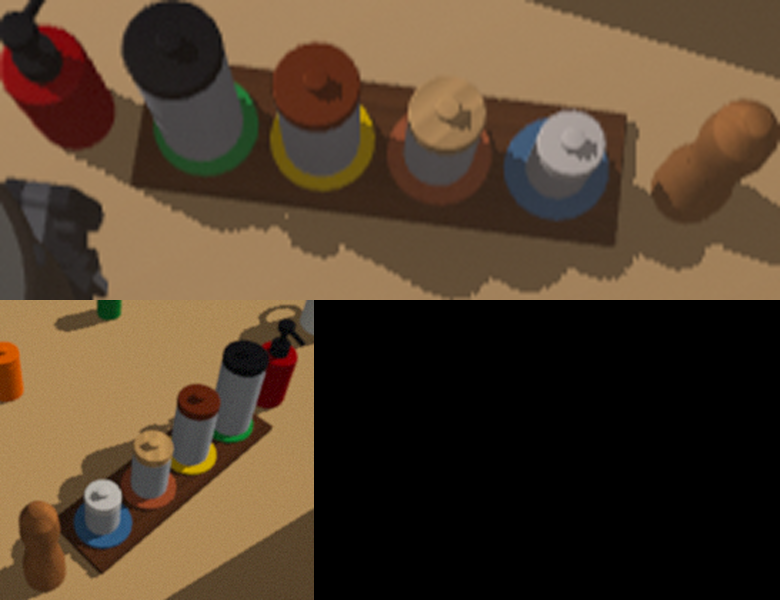

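All four cans stand upright in the right order, each with a coaster rim showing all around its foot. I'll check the centres by number, then hand in.

Run:
```python
from m import *
D=np.load('t6.npz');a=D['p'],D['K'],D['E']
P=dict(tall=(173,49,.15,.652,.1387),large=(316,85,.125,.643,.0545),medium=(447,114,.1,.6345,-.0297),small=(571,145,.075,.6253,-.1144))
for n,(u,v,z,x,y) in P.items():
    w=ray(130+(u+.5)/3-.5,80+(v+.5)/3-.5,a[1],a[2],z); print(n,w[:2].round(4),'err mm',((w[:2]-[x,y])*1000).round(1))
blob(*a,(0,0,0),(180,120,48),(168,78,206,115),.15,'tall')
blob(*a,(0,140,30),(12,255,160),(215,88,255,124),.125,'large')
D0=np.load('top0.npz')['p']; hs=lambda p:cv2.inRange(cv2.cvtColor(p,cv2.COLOR_BGR2HSV),(0,200,60),(8,255,255))[60:140,120:175]
for p in(D0,D['p']):
    m=cv2.moments(hs(p),True); print('soap red px',m['m10']/m['m00']+120,m['m01']/m['m00']+60,m['m00'])
print('mill diff',cv2.absdiff(D0,D['p'])[110:160,345:392].mean())
```

```text
tall [0.6515 0.1401] err mm [-0.5  1.4]
large [0.6407 0.0546] err mm [-2.3  0.1]
medium [ 0.6331 -0.0291] err mm [-1.4  0.6]
small [ 0.6227 -0.1139] err mm [-2.6  0.5]
tall mec 0.651 0.14 d 0.0625 ell [0.6509 0.1399] [0.0574 0.0614]
large mec 0.6346 0.056 d 0.0789 ell [0.6384 0.0567] [0.0542 0.0738]
soap red px 149.96401515151516 110.09469696969697 528.0
soap red px 151.1813559322034 111.50169491525423 590.0
mill diff 9.399007092198582
```

```bash
python3 -c "
from h import *
s=r.sense(); print(s['clock'],s['opening'],s['wrist_force']); print(r.job_done())"
```

```text
41.65 0.08471758743583994 [-0.66542804 -0.53055663 -0.01367419]
the job is handed in; nothing more can be done
None
```

I placed all four canisters on the tray in height order and handed the job in at 41.65 s of the 101 s allowed. From the soap bottle the order is tall (green coaster), large (yellow), medium (orange) and small (blue). The gripper is open and clear of everything.

- **Position:** in the last top view, each lid centre read by eye was within about 3 mm of its coaster centre, against 12 mm allowed. An automatic colour check agreed for the tall can. For the large can it gave an oversized outline (79 mm for a 56 mm lid), so I disregarded that reading.
- **Upright:** all four looked upright in the last two views. I did not measure their tilt. The tall can leaned up to about 0.07 rad in the grip on the way over, and I brought it back to about 0.03 rad before setting it down.
- **Soap and mill:** both looked unmoved. The soap's red patch shifted by about 1–2 pixels (roughly 3–4 mm) and changed in area. I put that down to lighting and shadow, because the arm never came close to it. The mill's image also changed a little in brightness, and I did not measure its position separately.

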